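# Show the label end of a specimen slide to the label reader

## Robot

A 7-joint arm with a two-finger parallel gripper is mounted at the origin on a cart in front of the work surface, level with it; the furniture and walls round the work are solid. World frame = base frame: x ahead of the robot, y to its left, z up, the work surface at z = 0. Lengths are in m, angles in rad, forces in N, time in s.
With the tool pointing down it reaches from about 0.375 to 0.925 m from the base axis. Payload 3.1 kg.
Tool frame: the origin (TCP) lies midway between the tips of the shut fingers; the grasp point (between the pads) lies 19 mm behind it; z points along the fingers, x is the direction in which the jaws open and shut, and the axes are right-handed (so a half turn about z gives the same grasp; the last joint's range is limited). The gripper opens to 85 mm and grips with 20 to 120 N. Pads are 22 mm wide; open, the fingers measure 114 mm over their backs; the gripper's body (76 mm by 85 mm) begins 54 mm behind the grasp point. The pads swing forward as they close: fully open they stand 13 mm farther back than shut.
Start: joints at [1.007, 0.383, 0.044, 1.598, -0.018, 1.161, -0.05], TCP at [0.292, -0.581, 0.231] pointing down, gripper open.
Joint ranges: [-2.61, 2.61], [-0.41, 2.15], [-1.48, 1.57], [0, 2.5], [-1.57, 4.71], [0.05, 1.97], [-2.85, 2.85]. Speed limits (rad/s): [2.79, 2.79, 3.14, 3.14, 3.14, 3.14, 3.14].

## Interface

Orientations are given as a unit quaternion [x, y, z, w].
In Python, from workcell import robot, camera, calibration gives the robot as it stands. Calls block until the motion is done:
- robot.move_to(position, orientation): joint-space move of the TCP to a pose.
- robot.movel(position, rotation=None, velocity=0.15, contact_N=None): straight line of the TCP; rotation=None keeps the orientation; velocity is the mean speed in m/s. With contact_N (N) it stops when the force on the tool has changed by that much, and returns True; else False.
- robot.goto_joints(angles): joint-space move.
- robot.open_jaws() and robot.gripper_close(newtons=None): open the fingers fully, or close them until they stop; newtons is the grip in N (None keeps the last).
- robot.sleep(seconds).
- robot.inverse_kinematics(position, orientation): joint angles nearest the present ones, or None.
- robot.get_state(): the state.
- camera(name): name is "scene" or "side" or "wrist"; returns the picture (480x640x3 uint8, red, green, blue); there is no depth.
- calibration(name): a dict with "fx", "fy", "cx", "cy" (pixels), "xyz" and "attitude" of the camera in the world. Camera axes: x right, y down, z forward; pixel columns grow to the right and rows downward; lengths in m; the calibration is good to about 2 mm. The wrist camera is an equidistant fisheye: a pixel r from the principal point sees the ray r / f radians off the axis. A picture is of the moment at which its call begins: read the wrist's pose just before it. calibration takes no time and is no camera call; for the wrist camera it gives the pose at the moment of the call.
A pose or a line that the arm cannot do raises robot.MotionError and nothing moves.
- robot.sign_off(): hands the job in, once; it reports no verdict.
The state is a dict: "time_s": time; "q": joint angles; "joint_velocities": joint speeds; "effort": joint torques, N m; "eef_pos": TCP position; "orientation": TCP orientation; "contact_force": force on the tool from outside, world axes, zero at the start; "moment": the same for the moment, N m; "finger_gap": finger opening in m.
Only numpy, scipy, OpenCV 4.12 (cv2) and the standard library are available. Lean on these libraries where they do the work, as an engineer would, in place of code of your own. Each camera call takes 0.05 s, during which the arm holds its last target.

## Task

A small white pot with a black cap is standing on the specimen slide: move it over to stand upright on the lens-tissue pack lying just to the left of the slide. Then pick up the slide and find its label end, the frosted end with a small square notch in one corner (both ends are frosted); keeping its upper face up and the slide level, hold the label end well inside the open mouth of the label reader, pointing straight in, without resting the slide on the reader or knocking it. Finish while still holding the slide there, and leave the other things on the bench where they stand.

Things in the scene. Friction and masses are not known exactly. Their poses are not given: they have to be found in the camera images.
- slide_center (a point): Centre (half-way up) of the loose specimen slide: a flat teal-tinted see-through resin bar 90 x 38 x 10 mm (x, y, z), 45 g, lying flat on the bench, right face up, with a round green leaf in the middle and a pale grey frosted band about 24 mm long at each end. x runs along the slide towards the label end, z is up. Grip it across its 38 mm width (y) near its centre, after the pot is off it.
- slide_label_end (a point): Middle of the slide's label end face, 45 mm along +x from slide_center. The label end is the one with a square notch, 12 x 12 mm, cut right through its corner on the +y side. Same axes as the slide.
- slide_plain_end (a point): Middle of the slide's other end face, 45 mm along -x from slide_center; frosted too, but with both corners whole. Same axes as the slide.
- pot_center (a point): Centre (half-way up) of the loose upright round pot, 33 mm across and 49 mm high, 60 g, white below with a black cap (cap fixed shut). It stands on the middle part of the slide at the start, so its foot is then 10 mm above the bench. z is up.
- lens_pack: Flat grey-white pack of lens tissue, 66 (x) x 104 (y) x 8 mm, fixed on the bench; origin at the centre of its underside, so its top is 8 mm above that.
- reader: Label reader fixed on the bench: a grey hood 80 (x) x 100 (y) x 62 mm on a black base, with one open mouth in its -x face. Origin on its underside, 30 mm behind (+x from) the mouth face; x points into the mouth, z up. The bay behind the mouth is 64 mm wide (y), 38 mm high (from 12 to 50 mm above the bench) and 45 mm deep, closed on the other sides.
- reader_mouth (a point): Centre of the reader's mouth opening, in the plane of the front face, 31 mm above the bench; x points straight into the bay, z up.
- petri_1: Bystander: loose round petri dish, greenish, 61 mm across, 15 mm high; origin under its centre.
- specimen_jar: Bystander: loose jar with white lid, 56 mm across, 72 mm high; origin under its centre.
- lab_timer: Bystander: loose white timer with three keys, 55 x 66 x 34 mm; origin under its centre.
There are look-alikes about, which are no part of the job. Of the things that look like the part that bears slide_center, the smaller one is meant.

How it is judged:
By the outcome, as a careful person would: the job done as asked, in the order asked, and still so for the second after the job is handed in, while the arm keeps its last pose, push and grip.
It also fails if it takes over 58 s, if anything falls off the work surface, if the arm or the gripper's body presses on something with over 40 N, if the wrist force passes 120 N, or if a joint passes its speed limit or range.

## Working session

There is one attempt and no reset: what is moved stays moved. The work goes in short steps, each a Python script; the robot and the scene stay as the last script left them, time stands still between calls to the robot, and variables do not carry over. Pictures are saved under pics/ and viewed, and the job is handed in when it is done.

```bash
mkdir -p pics; ls; python3 - <<'E'
from workcell import robot, camera, calibration
import cv2
for n in ["scene","side","wrist"]:
    c=calibration(n); print(n,c)
    cv2.imwrite(f"pics/a_{n}.png",camera(n)[:,:,::-1])
print(robot.get_state())
E
```

```text
pics
scene {'fx': 454.4536607278643, 'fy': 454.4536607278643, 'cx': 316.0312665889971, 'cy': 243.3335420678655, 'xyz': array([-0.14553536,  0.69135542,  0.58513002]), 'attitude': array([-0.33750829,  0.79033613, -0.46654779,  0.20926089])}
side {'fx': 612.2064595241147, 'fy': 612.2064595241147, 'cx': 319.0412737722834, 'cy': 246.07921159050287, 'xyz': array([ 0.47223948, -1.01739513,  0.5350616 ]), 'attitude': array([ 0.8443042 , -0.05837228,  0.0407619 , -0.53111352])}
wrist {'fx': 371.64829954431775, 'fy': 371.64829954431775, 'cx': 316.1061769017143, 'cy': 241.45707947134582, 'xyz': array([ 0.35458745, -0.5488679 ,  0.37274115]), 'attitude': array([ 0.84305497, -0.51910701, -0.07443065,  0.11935792])}
{'time_s': 0.15, 'q': array([ 1.00719996,  0.38364825,  0.0438694 ,  1.59921668, -0.01787528,
        1.16121772, -0.04989659]), 'joint_velocities': array([ 4.79597139e-04, -3.89427214e-03,  4.12816062e-04, -5.52630102e-03,
        2.65130595e-04, -2.97984299e-05, -2.73043703e-04]), 'effort': array([ 1.56092898e-03, -4.34055519e+01,  1.02663003e+00, -2.49978715e+01,
        1.07894285e-02,  7.28521060e-03,  1.83677679e-05]), 'eef_pos': array([ 0.29158372, -0.58009463,  0.23017395]), 'orientation': array([ 8.51232010e-01, -5.24788495e-01, -9.27200069e-04, -4.90024237e-04]), 'contact_force': array([0.37237637, 0.7966396 , 0.67855709]), 'moment': array([ 0.04135951, -0.01965405,  0.05086646]), 'finger_gap': 0.0852478186167538}
```

View pics/a_scene.png

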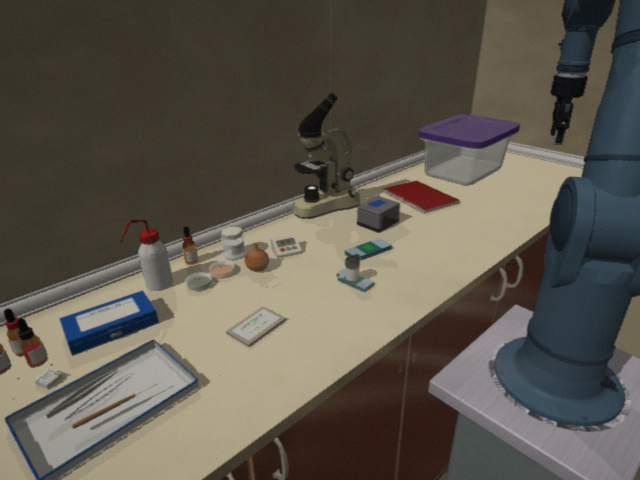

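View pics/a_side.png

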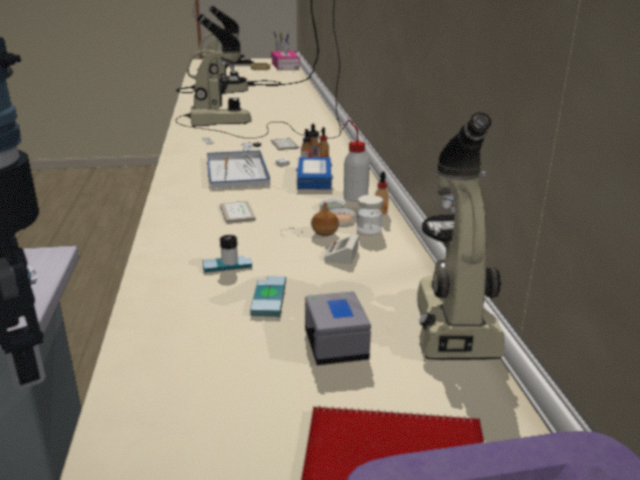

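View pics/a_wrist.png

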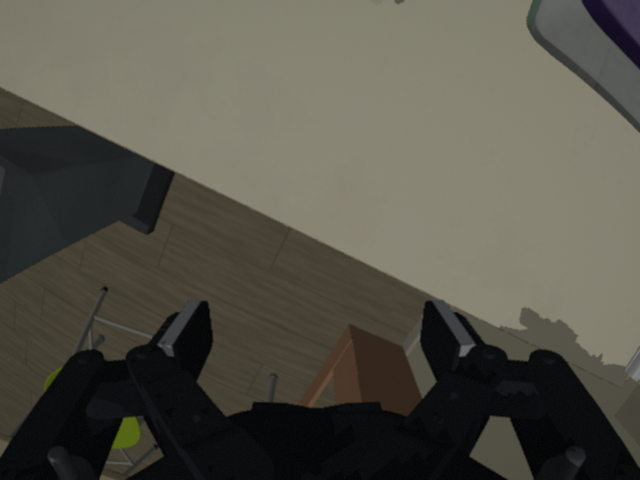

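Scene: two teal slides, one at (355,280) with the pot on it and a larger bare one at (368,248). The smaller one under the pot fits. The pack is at (256,325) and the reader at (378,213). I'll do rough localisation, then look from above.

```bash
cat > h.py <<'E'
from workcell import robot, camera, calibration
import numpy as np, cv2
from scipy.spatial.transform import Rotation as R
def ray(cal,u,v,fish):
    x=(u-cal['cx'])/cal['fx'];y=(v-cal['cy'])/cal['fy']
    if fish:
        r=np.hypot(x,y); s=np.sin(r)/r if r>1e-9 else 1
        d=np.array([x*s,y*s,np.cos(r)])
    else: d=np.array([x,y,1.])
    return R.from_quat(cal['attitude']).apply(d)
def pt(cal,u,v,z,fish=False):
    d=ray(cal,u,v,fish); o=cal['xyz']; return o+d*(z-o[2])/d[2]
def pix(cal,p,fish=False):
    q=R.from_quat(cal['attitude']).inv().apply(np.asarray(p)-cal['xyz'])
    if fish:
        rr=np.hypot(q[0],q[1]); th=np.arctan2(rr,q[2]); k=th/rr
        return cal['cx']+cal['fx']*q[0]*k, cal['cy']+cal['fy']*q[1]*k
    return cal['cx']+cal['fx']*q[0]/q[2], cal['cy']+cal['fy']*q[1]/q[2]
def down(yaw): # tool z down, tool x at angle yaw
    return (R.from_euler('z',yaw)*R.from_quat([1,0,0,0])).as_quat()
E
python3 - <<'E'
from h import *
np.set_printoptions(precision=3,suppress=True)
s=calibration('scene'); e=calibration('side')
for n,(u,v),(a,b),z in [("slide",(355,281),(228,265),.005),("decoy",(368,248),(268,296),.01),("pack",(256,325),(238,212),.008),("reader top",(378,207),(338,312),.062),("pot top",(353,258),(229,240),.059),("timer",(287,243),(344,250),.034),("jar",(232,232),(369,200),.072)]:
    print(n,pt(s,u,v,z),pt(e,a,b,z))
st=robot.get_state()
Rw=R.from_quat(st['orientation']); c=calibration('wrist'); print(Rw.inv().apply(c['xyz']-st['eef_pos']))
print(Rw.as_matrix()); print((Rw.inv()*R.from_quat(c['attitude'])).as_euler('xyz'))
E
```

```text
slide [0.443 0.028 0.005] [0.451 0.016 0.005]
decoy [ 0.519 -0.106  0.01 ] [ 0.518 -0.117  0.01 ]
pack [0.47  0.291 0.008] [0.476 0.268 0.008]
reader top [ 0.596 -0.233  0.062] [ 0.611 -0.265  0.062]
pot top [0.456 0.022 0.059] [0.456 0.011 0.059]
timer [0.654 0.054 0.034] [ 0.668 -0.007  0.034]
jar [0.74  0.158 0.072] [0.747 0.144 0.072]
[ 0.    -0.07  -0.143]
[[ 0.449 -0.893 -0.001]
 [-0.893 -0.449  0.002]
 [-0.002  0.    -1.   ]]
[-0.282  0.001 -0.001]
```

```bash
python3 - <<'E'
import cv2
a=cv2.imread('pics/a_scene.png')[190:350,220:420]; cv2.imwrite('pics/b1.png',cv2.resize(a,None,fx=3.7,fy=3.7,interpolation=cv2.INTER_CUBIC))
a=cv2.imread('pics/a_side.png')[190:370,190:400]; cv2.imwrite('pics/b2.png',cv2.resize(a,None,fx=3.3,fy=3.3,interpolation=cv2.INTER_CUBIC))
E
```

```text
(no output)
```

View pics/b1.png

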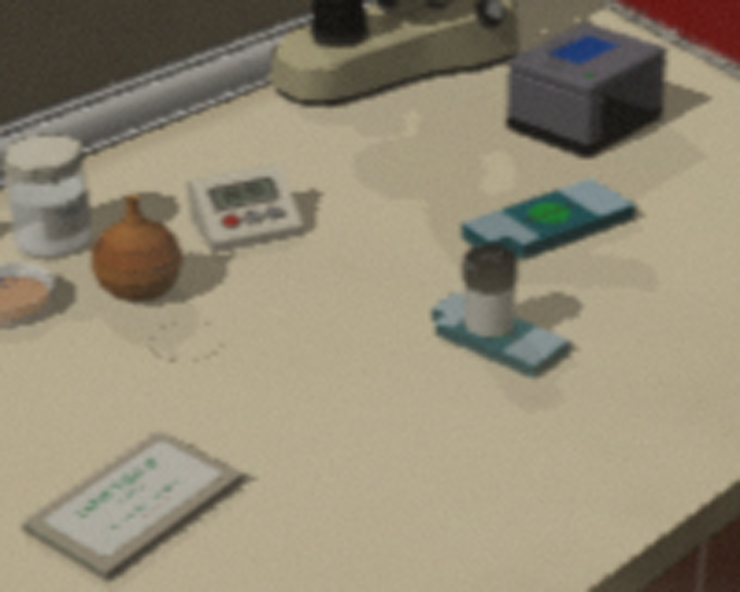

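View pics/b2.png

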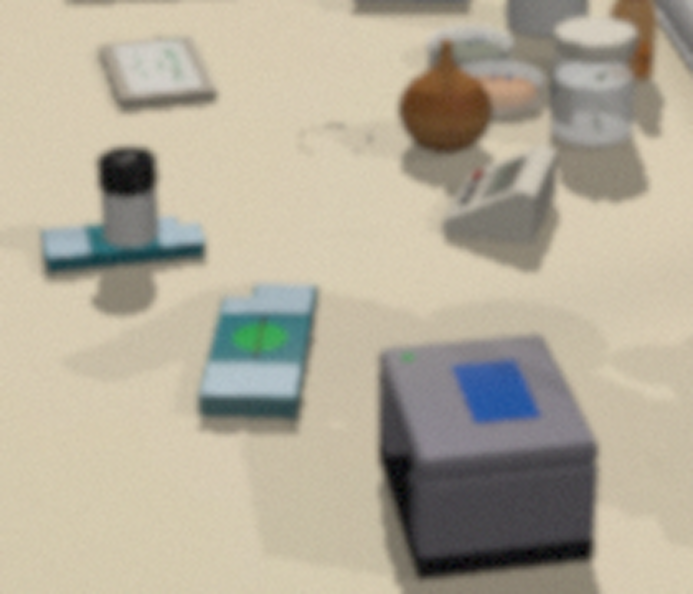

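Of the two slides, the small one is at crop (500,330): in scene its notch is at the far-left (world +x) end, under the pot. The larger bare decoy is ruled out by size. The reader mouth is the dark face towards the robot. Next I'll take a top view with the wrist camera.

```bash
python3 - <<'E'
from h import *
np.set_printoptions(precision=4,suppress=True)
robot.move_to([0.40,0.03,0.32],down(-np.pi/2))
robot.sleep(0.3)
c=calibration('wrist'); im=camera('wrist')
cv2.imwrite('pics/c_wrist.png',im[:,:,::-1]); np.save('c_cal.npy',c,allow_pickle=True)
st=robot.get_state(); print(st['time_s'],st['eef_pos'],st['q'],c)
E
```

```text
2.7417 [0.4001 0.0298 0.3199] [ 0.478  -0.1777 -0.5719  2.0071 -0.1001  1.2859 -1.6298] {'fx': 371.64829954431775, 'fy': 371.64829954431775, 'cx': 316.1061769017143, 'cy': 241.45707947134582, 'xyz': array([0.4705, 0.0292, 0.4627]), 'attitude': array([ 0.7001, -0.7001, -0.0992,  0.0995])}
```

View pics/c_wrist.png

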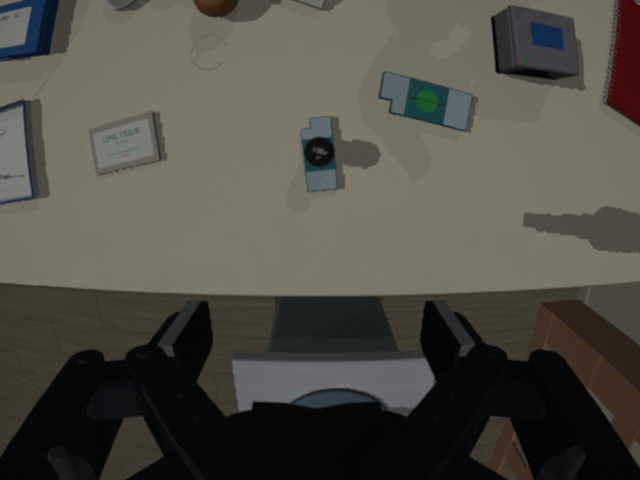

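Wrist view: the small slide is at (320,153) with its notch at the upper-left corner (308,122), so the label end points +x. The pot cap is at (319,151), the pack at (126,142), the reader at (537,43) with the mouth on its lower face, and the decoy at (427,101).

```bash
python3 - <<'E'
import cv2
a=cv2.imread('pics/c_wrist.png')
for n,(x0,y0,x1,y1,f) in dict(d1=(290,105,390,205,6),d2=(480,0,600,90,6),d3=(80,95,170,185,6)).items():
    cv2.imwrite(f'pics/{n}.png',cv2.resize(a[y0:y1,x0:x1],None,fx=f,fy=f,interpolation=cv2.INTER_CUBIC))
E
```

```text
(no output)
```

View pics/d1.png

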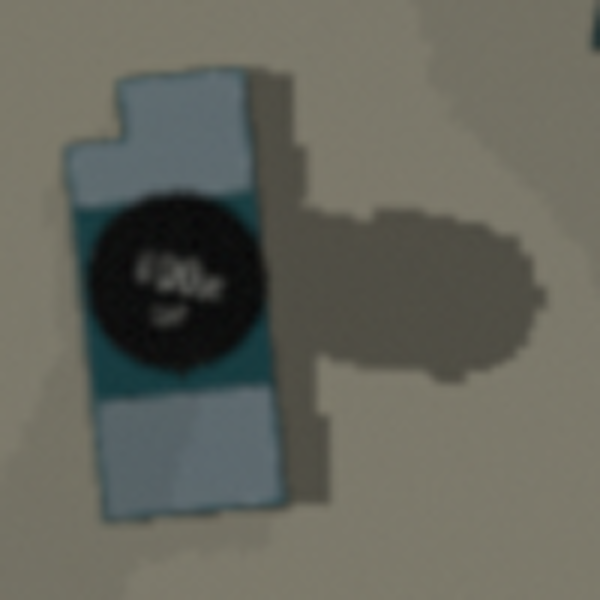

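View pics/d2.png

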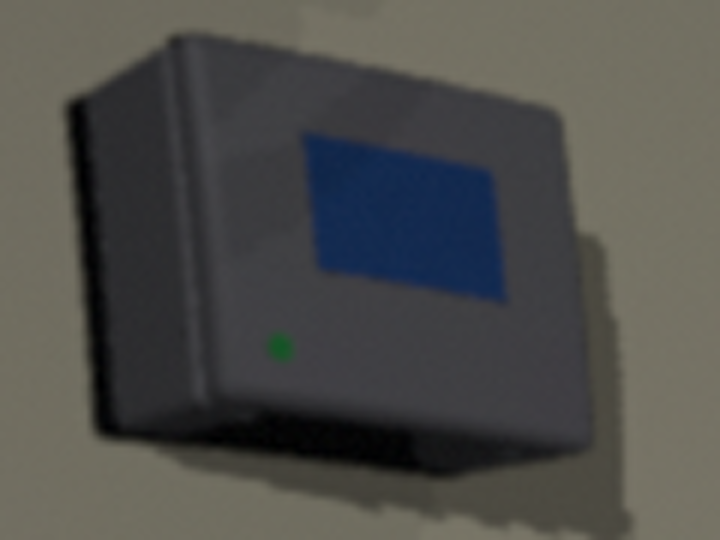

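View pics/d3.png

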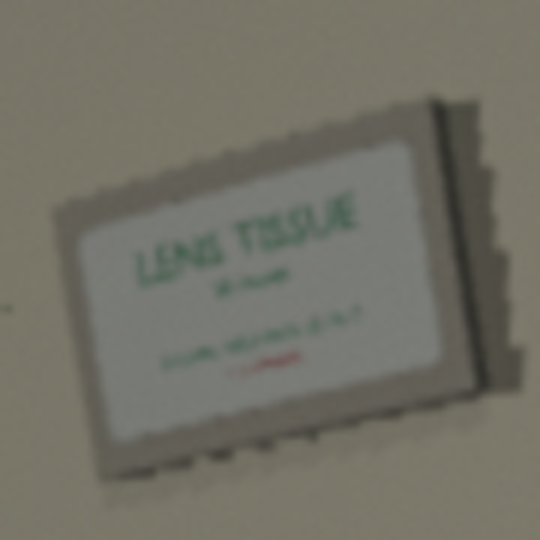

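```bash
cat > m.py <<'E'
from h import *
from scipy.optimize import least_squares
np.set_printoptions(precision=4,suppress=True)
c=np.load('c_cal.npy',allow_pickle=True).item()
def P(crop,off,z): return [pt(c,(x+.5)/6-.5+off[0],(y+.5)/6-.5+off[1],z,True) for x,y in crop]
def fit(model,obs,yaw0):
    model=np.array(model,float);obs=np.array(obs)[:,:2]
    def f(p):
        a=p[2];r=np.array([[np.cos(a),-np.sin(a)],[np.sin(a),np.cos(a)]])
        return ((model@r.T+p[:2])-obs).ravel()
    s=least_squares(f,[*obs.mean(0),yaw0]); print('res mm',s.fun.reshape(-1,2)*1e3); return s.x
if __name__=="__main__":
    o=(290,105)
    obs=P([(104,521),(286,503),(242,70),(120,80),(124,138),(67,146)],o,.01)
    print('slide',fit([(-.045,.019),(-.045,-.019),(.045,-.019),(.045,.007),(.033,.007),(.033,.019)],obs,0))
    print('pot',P([(178,283)],o,.059))
    o=(80,95)
    print('pack',fit([(.033,.052),(.033,-.052),(-.033,-.052),(-.033,.052)],P([(55,208),(432,98),(480,388),(102,480)],o,.008),0))
    o=(480,0)
    ob=P([(178,38),(560,112),(592,450),(205,400)],o,.062)+P([(68,105),(100,437)],o,0)
    print('reader',fit([(.05,.05),(.05,-.05),(-.03,-.05),(-.03,.05),(.05,.05),(-.03,.05)],ob,0))
E
python3 m.py
```

```text
res mm [[-0.552   0.1713]
 [-0.6219 -0.4179]
 [ 0.6103 -1.0235]
 [ 0.1573  0.5041]
 [ 0.0102  0.1162]
 [ 0.3961  0.6497]]
slide [0.4495 0.026  0.0981]
pot [array([0.4542, 0.0257, 0.059 ])]
res mm [[ 0.4161  0.9332]
 [ 0.8767 -0.8692]
 [-0.5677 -0.8212]
 [-0.7251  0.7572]]
pack [0.4741 0.2861 0.1384]
res mm [[ 2.8464 -1.3016]
 [ 1.1615 -1.0936]
 [-1.7305 -1.6101]
 [ 0.2623 -3.6035]
 [-0.7681  3.4716]
 [-1.7715  4.1372]]
reader [ 0.6003 -0.2534  0.0551]
```

```bash
python3 - <<'E'
from h import *
np.set_printoptions(precision=4,suppress=True)
q=down(-np.pi/2)
x,y=0.4542,0.0257
robot.move_to([x,y,.12],q)
print(robot.movel([x,y,.019],velocity=.12,contact_N=12))
robot.gripper_close(25); s=robot.get_state(); print(s['finger_gap'],s['eef_pos'],s['contact_force'],s['time_s'])
robot.movel([x,y,.12],velocity=.12)
s=robot.get_state(); print(s['finger_gap'],s['contact_force'],s['time_s'])
c=calibration('wrist'); cv2.imwrite('pics/e1.png',camera('wrist')[:,:,::-1])
E
```

```text
False
0.03235373813344432 [0.4546 0.0256 0.0194] [-1.1354 -0.6707  3.1278] 5.1083
0.03198987761886906 [ 0.1683 -0.4465 -0.8883] 6.1
```

View pics/e1.png

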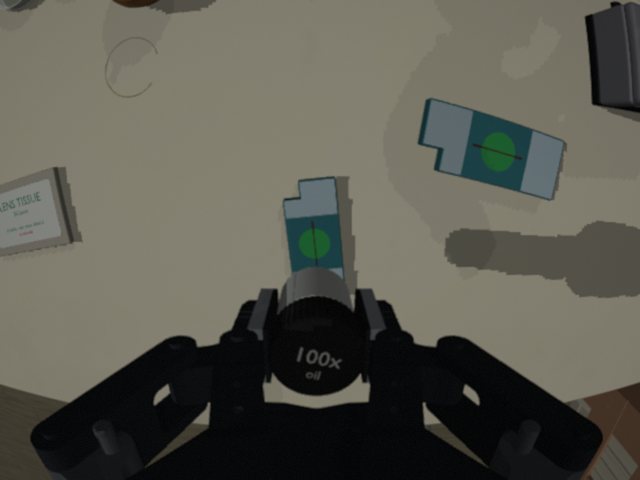

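The pot is held upright between the pads, and the slide is undisturbed with its notch at (292,195). Next I place the pot on the pack.

```bash
python3 - <<'E'
from h import *
np.set_printoptions(precision=4,suppress=True)
q=down(-np.pi/2)
x,y=0.4741,0.2861
robot.movel([x,y,.11],velocity=.25)
robot.movel([x,y,.03],velocity=.12)
print(robot.movel([x,y,.0165],velocity=.03,contact_N=3)); s=robot.get_state(); print(s['eef_pos'],s['contact_force'])
robot.open_jaws()
robot.movel([x,y,.12],velocity=.15)
robot.move_to([0.40,0.13,.25],q); robot.sleep(.2)
cv2.imwrite('pics/f1.png',camera('wrist')[:,:,::-1]);cv2.imwrite('pics/f2.png',camera('side')[150:350,150:400,::-1].repeat(3,0).repeat(3,1))
print(robot.get_state()['time_s'])
E
```

```text
True
[0.4743 0.2862 0.0172] [ 0.1456 -0.3733  4.243 ]
11.2
```

View pics/f1.png

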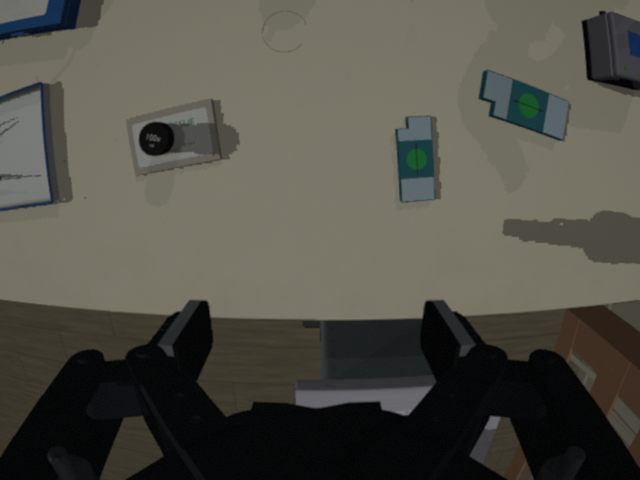

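View pics/f2.png

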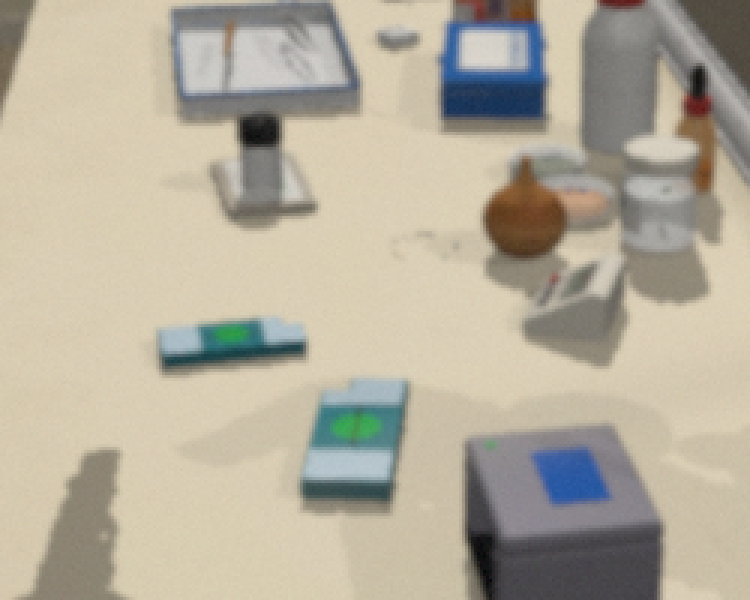

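The pot stands upright mid-pack, and the bare slide is still in place with its notch at the +x, +y corner. Now a closer look at the reader.

```bash
python3 - <<'E'
from h import *
np.set_printoptions(precision=4,suppress=True)
q=down(-np.pi/2)
robot.move_to([0.40,-0.22,.17],q); robot.sleep(.25)
c=calibration('wrist'); np.save('g_cal.npy',c,allow_pickle=True)
im=camera('wrist')[:,:,::-1]; cv2.imwrite('pics/g1.png',im)
print(robot.get_state()['time_s'],c['xyz'])
u,v=pix(c,[.60,-.25,.04],True); print(u,v)
x0=int(u)-80;y0=max(0,int(v)-65);print(x0,y0)
cv2.imwrite('pics/g2.png',cv2.resize(im[y0:y0+130,x0:x0+160],None,fx=5,fy=5,interpolation=cv2.INTER_CUBIC)[:600])
E
```

```text
12.85 [ 0.471  -0.2192  0.3132]
357.51318881660825 -25.8557194542945
277 0
```

View pics/g1.png

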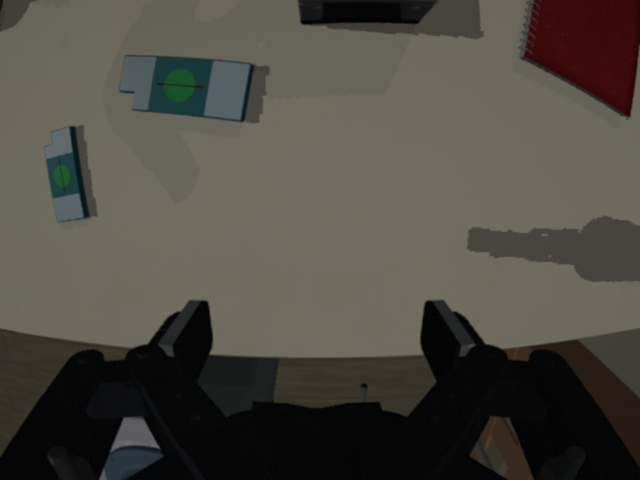

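View pics/g2.png

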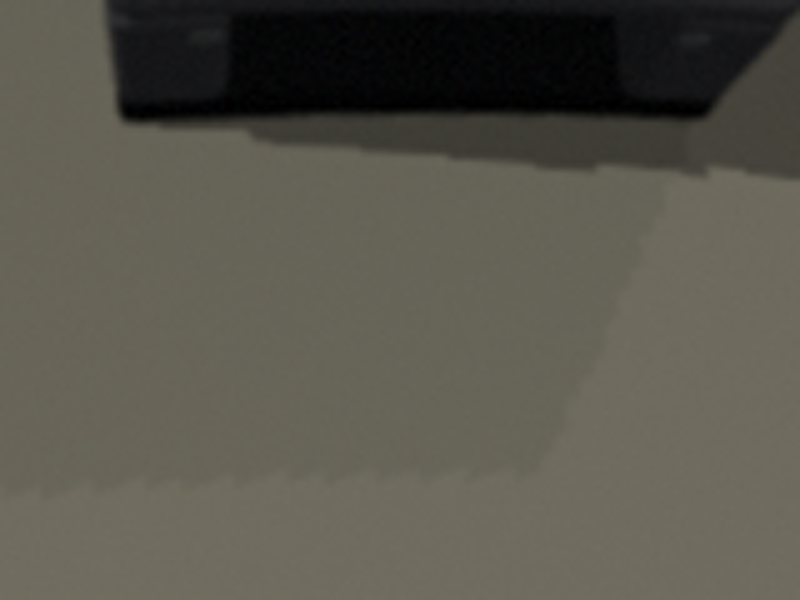

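```bash
python3 - <<'E'
from h import *
from m import fit
import m
np.set_printoptions(precision=4,suppress=True)
c=np.load('g_cal.npy',allow_pickle=True).item()
f=lambda x,y,z: pt(c,(x+.5)/5-.5+277,(y+.5)/5-.5,z,True)
a,b=f(122,121,0),f(704,118,0); print(a,b,np.linalg.norm(a-b),(a+b)/2,np.arctan2(-(b-a)[0],-(b-a)[1])*-1)
a,b=f(226,97,.012),f(622,99,.012); print(a,b,np.linalg.norm(a-b),(a+b)/2)
o=(480,0)
print('reader top only',fit([(.05,.05),(.05,-.05),(-.03,-.05),(-.03,.05)],m.P([(178,38),(560,112),(592,450),(205,400)],o,.062),0))
p=fit([(.05,.05),(-.03,.05)],m.P([(68,105),(100,437)],o,0),0);print(p)
for r in [(.6003,-.2534,.0551)]: pass
E
```

```text
[ 0.5695 -0.2066  0.    ] [ 0.5751 -0.3058  0.    ] 0.09937042092212152 [ 0.5723 -0.2562  0.    ] 0.05654650389820925
[ 0.57   -0.2238  0.012 ] [ 0.5731 -0.2886  0.012 ] 0.06487484632246766 [ 0.5716 -0.2562  0.012 ]
res mm [[ 1.9646  0.7759]
 [ 0.7517  1.0109]
 [-2.1186  0.1169]
 [-0.5978 -1.9037]]
reader top only [ 0.5996 -0.2515  0.0598]
res mm [[ 0.48    0.0309]
 [-0.48   -0.0309]]
[ 0.602  -0.2573  0.0642]
```

```bash
python3 - <<'E'
from h import *
np.set_printoptions(precision=4,suppress=True)
robot.move_to([0.385,0.026,.18],down(.098-np.pi/2)); robot.sleep(.25)
c=calibration('wrist'); np.save('i_cal.npy',c,allow_pickle=True)
im=camera('wrist')[:,:,::-1]; cv2.imwrite('pics/i1.png',im)
print(robot.get_state()['time_s'],c['xyz'])
u,v=pix(c,[.4495,.026,.01],True); print(u,v)
x0=int(u)-60;y0=max(0,int(v)-75);print(x0,y0)
cv2.imwrite('pics/i2.png',cv2.resize(im[y0:y0+150,x0:x0+120],None,fx=4,fy=4,interpolation=cv2.INTER_CUBIC))
E
```

```text
14.125 [0.4554 0.0311 0.3227]
321.38332343433507 144.2141380061895
261 69
```

View pics/i2.png

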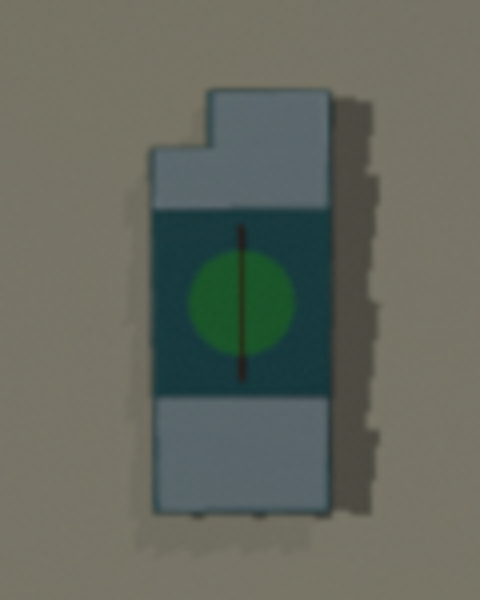

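The crop shows the small slide aligned with the view. The notch (210,90)–(152,148) is at the +x/+y corner, so the label end is confirmed. I'll fit the pose and grip it.

```bash
python3 - <<'E'
from h import *
from m import fit
np.set_printoptions(precision=4,suppress=True)
c=np.load('i_cal.npy',allow_pickle=True).item()
obs=[pt(c,(x+.5)/4-.5+261,(y+.5)/4-.5+69,.01,True) for x,y in [(154,513),(329,513),(330,91),(210,91),(210,148),(152,148)]]
sl=fit([(-.045,.019),(-.045,-.019),(.045,-.019),(.045,.007),(.033,.007),(.033,.019)],obs,0); print(sl)
assert np.hypot(sl[0]-.4495,sl[1]-.026)<.004 and abs(sl[2]-.098)<.03
g=sl[:2]-.008*np.array([np.cos(sl[2]),np.sin(sl[2])]); q=down(sl[2]-np.pi/2)
robot.move_to([*g,.08],q)
print(robot.movel([*g,.001],velocity=.08,contact_N=8))
print(robot.get_state()['eef_pos'])
robot.gripper_close(40); s=robot.get_state(); print(s['finger_gap'],s['eef_pos'],s['contact_force'])
robot.movel([*g,.12],velocity=.12); s=robot.get_state(); print(s['finger_gap'],s['contact_force'],s['moment'],s['time_s'])
np.save('j_cal.npy',calibration('wrist'),allow_pickle=True)
cv2.imwrite('pics/j1.png',camera('wrist')[:,:,::-1])
cv2.imwrite('pics/j2.png',cv2.resize(camera('side')[150:350,130:380,::-1],None,fx=3,fy=3))
E
```

```text
res mm [[-0.4442  0.2389]
 [-0.3765 -0.5041]
 [ 0.1121 -0.8602]
 [ 0.1883  0.3729]
 [ 0.3063  0.3709]
 [ 0.214   0.3816]]
[0.4494 0.0261 0.0968]
False
[0.442  0.0255 0.0014]
0.036665368655871174 [0.4418 0.0253 0.0015] [-1.0981  0.3972  5.5635]
0.03662475044527521 [-0.9677 -1.2226 -0.7056] [-0.0051  0.0014  0.0079] 17.4417
```

View pics/j1.png

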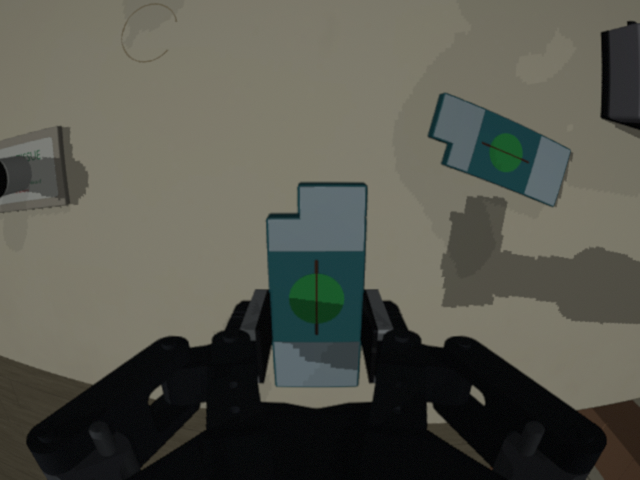

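View pics/j2.png

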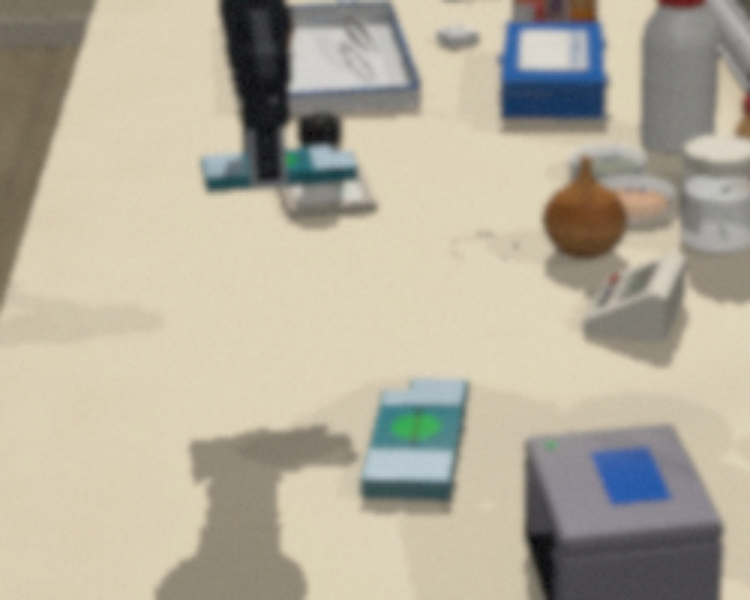

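```bash
cat > tgt.py <<'E'
from h import *
yaw=.0565; m_=np.array([.572,-.2562]); d=np.array([np.cos(yaw),np.sin(yaw)]); q=down(yaw-np.pi/2)
def T(ins): return m_+d*(ins-.045-.008)  # TCP xy for label end ins m inside
E
python3 - <<'E'
from tgt import *
from m import fit
np.set_printoptions(precision=4,suppress=True)
c=np.load('j_cal.npy',allow_pickle=True).item()
obs=[pt(c,u,v,.1285,True) for u,v in [(275,387),(358,387),(367,185),(299,184),(299,217),(267,217)]]
print(fit([(-.045,.019),(-.045,-.019),(.045,-.019),(.045,.007),(.033,.007),(.033,.019)],obs,0), robot.get_state()['eef_pos'])
robot.move_to([*T(-.045),.12],q)
robot.movel([*T(-.045),.0275],velocity=.12); robot.sleep(.2)
s=robot.get_state(); print(s['eef_pos'],T(-.045),s['finger_gap'],s['time_s'])
np.save('k_cal.npy',calibration('wrist'),allow_pickle=True)
cv2.imwrite('pics/k1.png',camera('wrist')[:,:,::-1])
cv2.imwrite('pics/k2.png',cv2.resize(camera('side')[220:380,220:400,::-1],None,fx=4,fy=3.7))
cv2.imwrite('pics/k3.png',cv2.resize(camera('scene')[180:290,320:450,::-1],None,fx=5,fy=5))
E
```

```text
res mm [[-0.2001  0.2317]
 [-0.2016 -0.3916]
 [ 0.2365 -0.9679]
 [-0.0866  0.372 ]
 [ 0.1433  0.3049]
 [ 0.1085  0.4509]]
[0.4489 0.0252 0.0953] [0.4405 0.0253 0.1191]
[ 0.4749 -0.2622  0.0285] [ 0.4742 -0.2617] 0.036460972928767495 19.7833
```

View pics/k1.png

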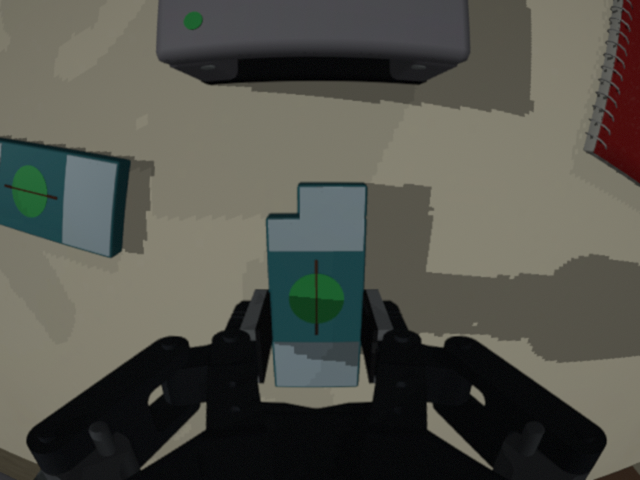

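View pics/k2.png

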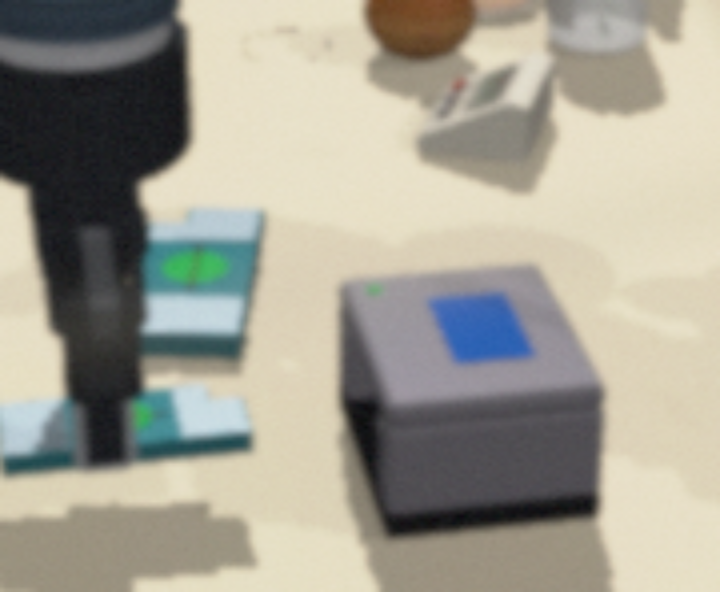

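View pics/k3.png

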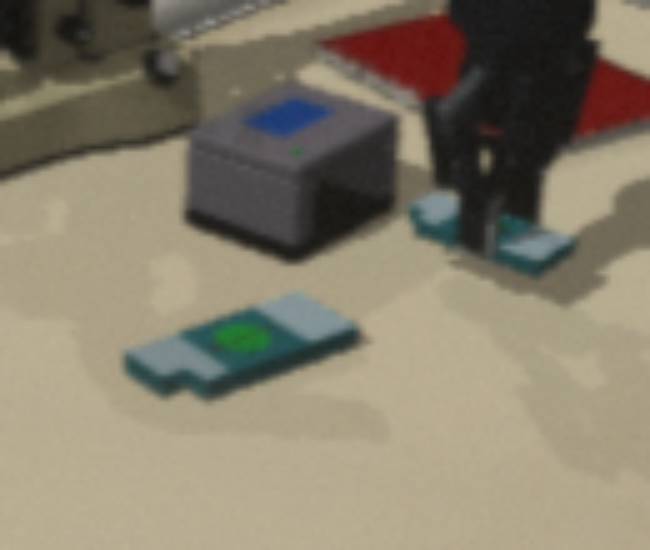

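The held slide is centred (col 317) on the mouth (208–432, centre ≈318) and level. The arm is clear of the decoy. Quick re-measure of the mouth, then insert under contact guard.

```bash
python3 - <<'E'
from tgt import *
np.set_printoptions(precision=4,suppress=True)
c=np.load('k_cal.npy',allow_pickle=True).item()
a,b=pt(c,208,83,0,True),pt(c,430,80,0,True); print(a,b,np.linalg.norm(a-b),(a+b)/2,np.arctan2(-(a-b)[0],(a-b)[1]))
hit=robot.movel([*T(.027),.0275],velocity=.05,contact_N=4); robot.sleep(.3)
s=robot.get_state(); print(hit,s['eef_pos'],T(.027),s['contact_force'],s['finger_gap'],s['time_s'],R.from_quat(s['orientation']).as_matrix())
cv2.imwrite('pics/l1.png',camera('wrist')[:,:,::-1])
cv2.imwrite('pics/l2.png',cv2.resize(camera('side')[220:380,220:400,::-1],None,fx=4,fy=3.7))
cv2.imwrite('pics/l3.png',camera('scene')[:,:,::-1])
cv2.imwrite('pics/l4.png',cv2.resize(camera('scene')[180:290,320:450,::-1],None,fx=5,fy=5))
E
```

```text
[ 0.5694 -0.207   0.    ] [ 0.577  -0.3101  0.    ] 0.1033431331337647 [ 0.5732 -0.2586  0.    ] 0.07400092561260374
False [ 0.5459 -0.2577  0.0275] [ 0.546  -0.2577] [ 0.1535  0.6462 -1.0431] 0.03699065870999774 21.825 [[ 0.0563 -0.9984 -0.0001]
 [-0.9984 -0.0563 -0.    ]
 [ 0.      0.0001 -1.    ]]
```

View pics/l1.png

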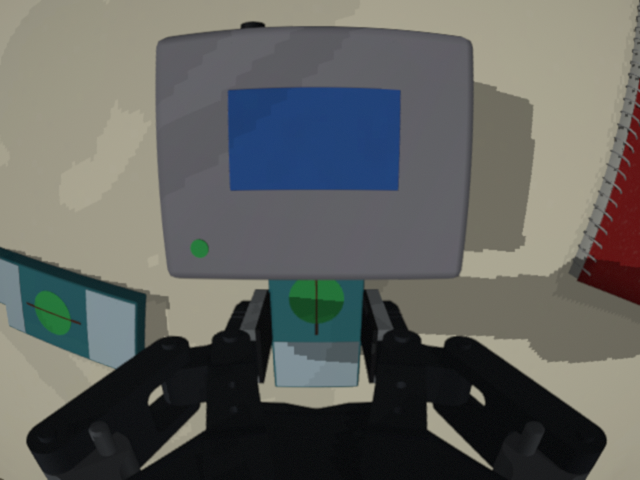

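View pics/l2.png

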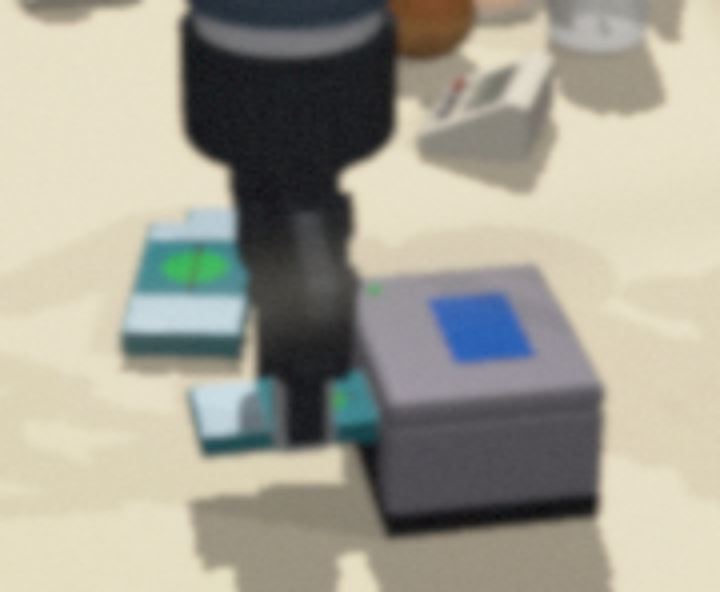

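View pics/l4.png

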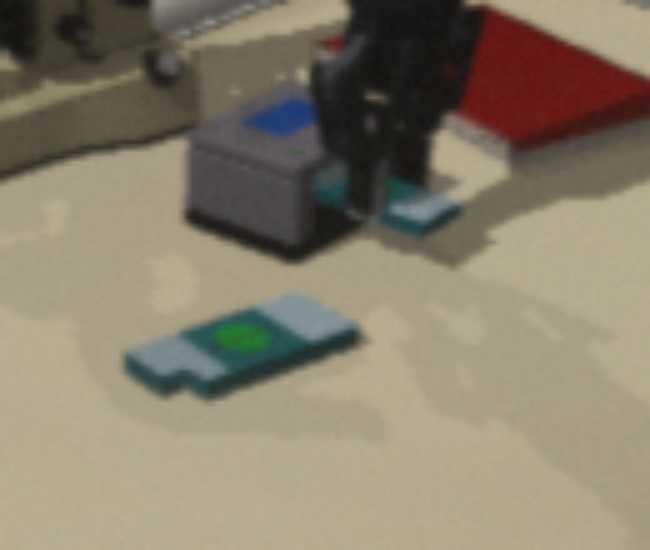

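View pics/l3.png

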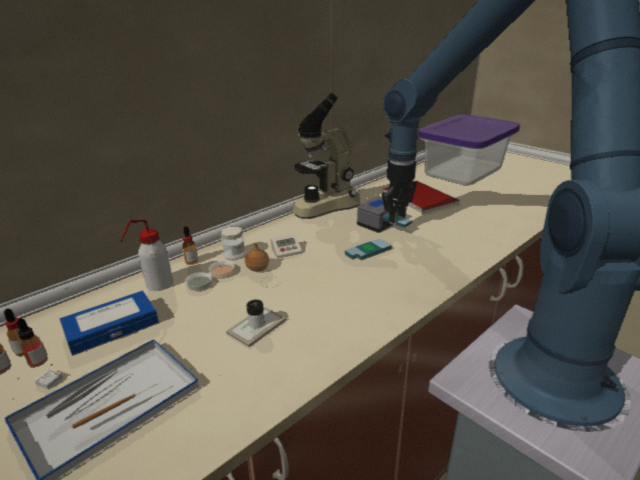

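The frosted label end is fully under the hood edge (wrist row 278). The slide is level, centred and parallel to the reader's edges, with no contact. The pot stands on the pack at scene (255,312) and the bystanders are unmoved, so I'm handing in.

```bash
python3 - <<'E'
from h import *
robot.sign_off(); print(robot.get_state()['time_s'])
E
```

```text
the job is handed in; nothing more can be done
the job is handed in; nothing more can be done
```

The job is done and handed in at about 22 s of the 58 s allowed, with the arm still holding the slide in the reader's mouth.

- **Pot:** I moved it off the small slide and set it at the centre of the lens-tissue pack. The last scene picture shows it standing upright there.
- **Slide:** I gripped it across its width, about 8 mm behind its centre. The label end went in first, upper face up.
- **Insertion:** The label end is about 27 mm inside the 45 mm bay. The contact guard did not trip on the way in, and the residual force on the tool was about 1 N. The slide looks level and centred in the last pictures.
- **Other things:** The timer, jar, petri dish and larger look-alike slide appear where they stood.

**Disagreements:**
- Three of my four measurements put the reader's heading at 0.055–0.060 rad. The rough one, taken from the hover point just before insertion, gave 0.074 rad. I used 0.0565 rad, so any pointing error is at most about 1°.
- The gripper read 36.5–37 mm on the 38 mm slide throughout. I took this as pad compression, because the grip stayed steady.

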